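# Set the orange clamp timer to 5

### The job

A panel has just gone into the clamps. On the clamp timer with the orange wheel, roll the knurled wheel by its top edge, away from the front of the timer, until the numeral 5 stands in the middle of its window, then let go. Leave the timer with the blue wheel at its present setting.

Things in the scene. Friction and masses are not known exactly. Their poses are not given: they have to be found in the camera images.
- orange_wheel (a joint): Angle of the orange upright ribbed wheel, 96 mm across, 24 wide, top 28 mm out of a grey timer box. 0 = numeral 0 in the window, +0.628 rad per numeral (5 at 3.142) as its top rolls to the timer's back; starts between 2 and 4. Stops at -0.2 and 5.9; no clicks, stays where left. Drag 1.3 N at the rim: fingertips pressed on top with 5 to 10 N and dragged turn it, 1 rad per 48 mm
- orange_timer_top (a point): Top of the orange wheel, mid-width, 100 mm above the bench, fixed to the box; axle 48 mm straight below. x level, from the timer's front to its back (within 0.45 rad of straight ahead); y along the axle, to the left; z up. Window 26 x 32 mm centred 52 mm to the left (+y): black numerals (the 5 red) on a white drum, feet to the front, turning with the wheel; yellow marks show its middle
- blue_timer_top (a point): The same point of the other timer, alike but with a blue wheel, not to be turned. Both boxes are screwed down, 130 mm (x) by 120 mm (y), flat top 72 mm above the bench; beside each wheel a black window hood, 85 mm (x) by 50 mm (y), top at 92 mm, begins 27 mm to the left (+y) of this point
- blue_rim (a point): A point on the rim of the blue wheel, 48 mm from its axle, that turns with it
Not all that is in view belongs to the job. What is shaped like the part that bears orange_wheel but green is not meant.

How it is judged:
At the end, for the whole second after the job is handed in: The orange wheel is at rest with the 5 in the middle of its window, within 0.21 rad (12 degrees, a third of a numeral), and the blue wheel has kept its setting (value of joint orange_wheel between 2.9316 and 3.3516 rad and velocity of joint orange_wheel between -0.05 and 0.05 rad/s); the robot touches nothing.
It fails at once if the blue wheel is turned (its rim moves more than 8 mm) (distance of blue_rim from where it was at the start of the episode above 0.008 m).
It also fails if it takes over 42 s, if anything falls off the work surface, if the arm or the gripper's body presses on something with over 40 N, if the wrist force passes 120 N, or if a joint passes its speed limit or range.

### The arm

A 6-joint arm with a two-finger parallel gripper is mounted at the origin on the work surface. World frame = base frame: x ahead of the robot, y to its left, z up, the work surface at z = 0. Lengths are in m, angles in rad, forces in N, time in s.
With the tool pointing down it reaches from about 0.225 to 0.875 m from the base axis. Payload 3.4 kg.
Tool frame: the origin (TCP) lies on the centre line of the jaws, within the pads' length; the fingertips stand 17 mm ahead of it and the grasp point (between the pads) lies 2 mm behind it; z points along the fingers, y is the line along which they close (so a half turn about z gives the same grasp; the last joint's range is limited). The gripper opens to 85 mm and grips with 20 to 120 N. Pads are 22 mm wide; open, the fingers measure 114 mm over their backs; the gripper's body (76 mm by 85 mm) begins 54 mm behind the grasp point. The pads swing forward as they close: fully open they stand 13 mm farther back than shut.
Start: joints at [1.224, 0.276, 1.505, -0, 1.361, -0.121], TCP at [0.129, 0.56, 0.218] pointing down, gripper open.
Joint ranges: [-2.89, 2.89], [-0.75, 2.08], [0.22, 2.7], [-1.18, 4.32], [0.11, 2.71], [-2.7, 2.7]. Speed limits (rad/s): [2.57, 2.57, 3.14, 3.14, 3.14, 3.14].

### API

Orientations are given as a unit quaternion [w, x, y, z].
In Python, from rig import manip gives the robot as it stands.
- The arm moves only by the tool move_arm, never from a script. Its argument "steps" is one flat list of numbers, 7 for each row, row after row: the turn, a rotation vector about the world's x, y, z normalised to -1 to 1, where 1 is 360 degrees, then the shift along the world's x, y, z normalised to -1 to 1, where 1 is 1 m, then the opening, from -1 (shut) to 1 (fully open). A call has exactly 10 rows; each row is the pose to reach, as a shift and turn from the pose commanded when the call began, turning the shorter way round; what a row does not reach only later rows make up. A row lasts 1/10 s, in which the tool goes at most 50 mm and 8.59 degrees, less where a joint would pass 70% of its speed; a pose out of reach is approached as far as the arm can. A call with a number of a shift or a turn outside -1 to 1 is refused whole. A call with a gripper value outside its range is refused whole. The fingers move at their own pace and stop on an object; "squeeze" is the grip in N (left out, the last holds). Time passes only in rows, so rows that repeat a pose let the fingers close, or fill a call up. It gives the time, the measured TCP pose, the force, the opening and the grip force at its end, in the units of the state.
- manip.get_state(): the state, without advancing time (a new reading comes with each control period).
- manip.get_image(name): name is "scene" or "top"; returns a dict with "pixels" (400x640x3 uint8, blue, green, red), "fx", "fy", "cx", "cy" (pixels), "R" (3x3) and "t" (3): a world point X has camera coordinates R X + t. Camera axes: x right, y down, z forward; pixel columns grow to the right and rows downward; lengths in m; the calibration is good to about 2 mm. A picture is of the moment at which its call begins. There is no depth.
- manip.sign_off(): hands the job in; it is judged then, once.
The state is a dict: "clock": time; "qpos": joint angles; "qd": joint speeds; "effort": joint torques, N m; "position": TCP position; "ee_rot": TCP orientation; "contact_force": force on the tool from outside, world axes, zero at the start; "moment": the same for the moment, N m; "width": finger opening in m; "gripper_force": force on a finger pad.
Only numpy, scipy, OpenCV 4.12 (cv2) and the standard library are available. Lean on these libraries where they do the work, as an engineer would, in place of code of your own. Each camera call takes 0.05 s, during which the arm holds its last target. There are 200 camera calls.

## Working session

There is one attempt and no reset: what is moved stays moved. The work goes in short steps, Python scripts to look and compute and a tool call to move; the robot and the scene stay as the last step left them, time stands still between calls to the robot, and variables do not carry over. Pictures are saved under pics/ and viewed, at most 10 in all, crops included, and the job is handed in when it is done.

Besides the shell and the picture viewer there is one more tool, called after "Request:" as a command line: name --argument value ..., lists and objects as JSON in quotes. move_arm: Moves the arm, as the interface text tells. Scaled input: -1 to 1 covers 1 m each way for a shift and 360 degrees each way for a turn. Its arguments: {"type":"object","properties":{"steps":{"type":"array"},"squeeze":{"type":"number"}},"required":["steps"]}

```bash
mkdir -p pics; cat > h.py <<'E'
import numpy as np, cv2
from rig import manip
def cam(n):
    d=manip.get_image(n)
    for k in("R","t"): d[k]=np.array(d[k],float)
    d["pixels"]=np.ascontiguousarray(d["pixels"]); return d
def ray(d,u,v):
    R=d["R"].reshape(3,3); c=-R.T@d["t"].ravel()
    r=R.T@np.array([(u-d["cx"])/d["fx"],(v-d["cy"])/d["fy"],1]); return c,r
def onz(d,u,v,z):
    c,r=ray(d,u,v); return c+r*(z-c[2])/r[2]
def proj(d,X):
    p=d["R"].reshape(3,3)@np.array(X)+d["t"].ravel(); return np.array([d["fx"]*p[0]/p[2]+d["cx"],d["fy"]*p[1]/p[2]+d["cy"]])
E
python3 - <<'E'
from h import *
for n in("scene","top"):
    d=cam(n); cv2.imwrite(f"pics/{n}0.png",d["pixels"]); print(n,ray(d,320,200))
print(manip.get_state())
E
```

```text
scene (array([ 1.1686191 , -0.08712028,  0.55898522]), array([-0.84168982,  0.08732714, -0.53343955]))
top (array([ 0.36494748, -0.01580443,  0.97105756]), array([ 0.11026988,  0.01212915, -0.99392328]))
{'clock': 0.1, 'qpos': array([ 1.22401631e+00,  2.76547740e-01,  1.50602761e+00, -9.47522552e-06,
        1.36071089e+00, -1.20995634e-01]), 'qd': array([-0.00054649, -0.0027722 , -0.00273161,  0.00073471,  0.00236125,
       -0.00064499]), 'effort': array([ 9.92415698e-04, -4.17701304e+01, -2.46401471e+01, -3.62089295e-04,
        5.81432803e-03, -4.16402528e-06]), 'position': array([0.12855843, 0.55992402, 0.21670872]), 'ee_rot': array([-1.91747276e-04,  1.12651526e-01,  9.93634197e-01, -8.24810593e-04]), 'contact_force': array([-0.18328372,  1.11840632, -0.0644222 ]), 'moment': array([-0.03999606, -0.05731876,  0.03244964]), 'gripper_force': 0.0, 'width': 0.08573647287475913}
```

View pics/scene0.png

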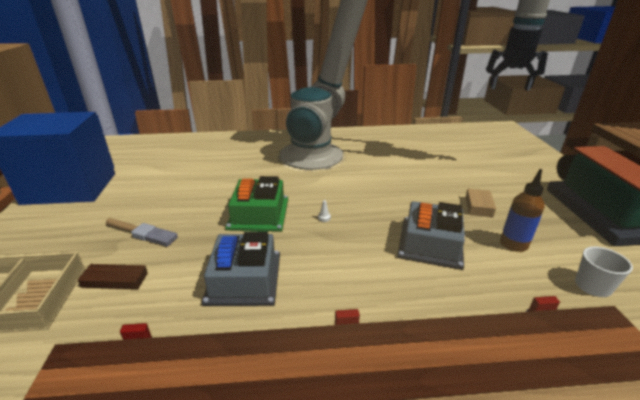

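View pics/top0.png

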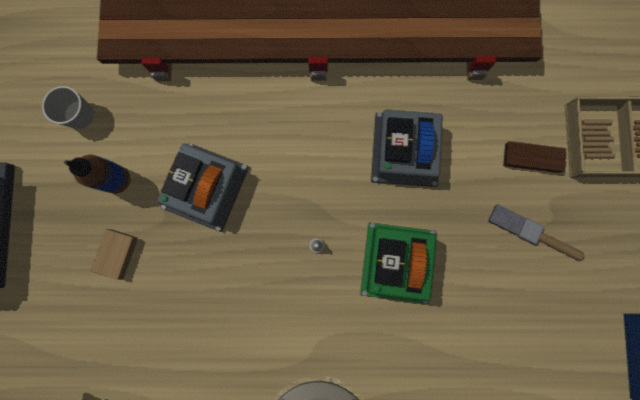

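Scene and top views: the candidates are the grey box with the orange wheel (top ~(208,187), scene ~(425,216)), the green box with an orange wheel (top ~(418,265), scene ~(245,189)), which is the decoy, and the grey box with the blue wheel (top ~(427,143)), which must stay put. I choose the grey one with the orange wheel. Next: measure it and check it in a crop.

```bash
cat > meas.py <<'E'
from h import *
def orange(d,box):
    x0,y0,x1,y1=box; hsv=cv2.cvtColor(d["pixels"],cv2.COLOR_BGR2HSV)
    m=cv2.inRange(hsv,(4,170,90),(17,255,255)); k=np.zeros_like(m);k[y0:y1,x0:x1]=m[y0:y1,x0:x1]
    c=max(cv2.findContours(k,0,1)[0],key=cv2.contourArea); return c
E
python3 - <<'E'
from meas import *
d=cam("top")
c=orange(d,(185,150,235,225)); r=cv2.minAreaRect(c); b=cv2.boxPoints(r)
print("rect",r,cv2.contourArea(c))
P=np.array([onz(d,*p,0.085)[:2] for p in b]); print(P,P.mean(0))
print([np.linalg.norm(P[i]-P[i-1]) for i in range(4)])
# grey box top outline: four corners (read from picture) for yaw
hsv=cv2.cvtColor(d["pixels"],cv2.COLOR_BGR2HSV)
# window white
m=cv2.inRange(hsv,(0,0,150),(180,60,255)); k=np.zeros_like(m);k[160:195,165:198]=m[160:195,165:198]
cw=max(cv2.findContours(k,0,1)[0],key=cv2.contourArea); rw=cv2.minAreaRect(cw); print("win",rw, onz(d,*rw[0],0.09))
# yellow marks
y=cv2.inRange(hsv,(22,120,120),(35,255,255)); ys,xs=np.nonzero(y[155:200,160:205]); print("yellow",[(a+160,b+155) for a,b in zip(xs,ys)])
z=cv2.resize(d["pixels"][140:235,150:255],None,fx=4,fy=4,interpolation=2)
s=cam("scene"); z2=cv2.resize(s["pixels"][190:275,390:475],None,fx=4,fy=4,interpolation=2)
z2=cv2.copyMakeBorder(z2,0,z.shape[0]-z2.shape[0],0,0,0)
cv2.imwrite("pics/c1.png",np.hstack([z,z2]))
c=orange(s,(405,195,440,240)); r=cv2.minAreaRect(c); print("scene",r, onz(s,*r[0],0.09), cv2.boundingRect(c))
E
```

```text
rect ((205.29139709472656, 185.54493713378906), (14.660905838012695, 43.08966827392578), 23.38521957397461) 467.0
[[0.45910514 0.24637028]
 [0.53672014 0.21549543]
 [0.52510598 0.1888361 ]
 [0.4477593  0.21992395]] [0.49217264 0.21765644]
[np.float64(0.02877735730035237), np.float64(0.08353049106715144), np.float64(0.029079355305274727), np.float64(0.08336043639318336)]
win ((186.30001831054688, 177.89999389648438), (1.341640830039978, 6.708203315734863), 26.56505012512207) [0.50629196 0.25373072 0.09      ]
yellow [(np.int64(169), np.int64(171)), (np.int64(170), np.int64(171)), (np.int64(171), np.int64(172)), (np.int64(189), np.int64(179)), (np.int64(190), np.int64(179)), (np.int64(191), np.int64(180))]
scene ((424.4231262207031, 215.11541748046875), (11.783299446105957, 23.69063377380371), 7.125016689300537) [0.5101799  0.20985163 0.09      ] (418, 203, 14, 25)
```

View pics/c1.png

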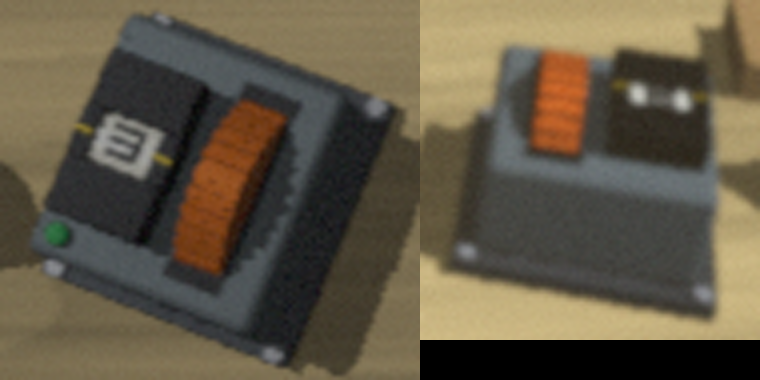

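The crop confirms it: grey box, orange ribbed wheel, window with yellow marks at top ~(170,171) and (190,179). I'll rectify the window to read it and compute the top point.

```bash
cat >> meas.py <<'E'
def pair(d,box,f):
    x0,y0,x1,y1=box; hsv=cv2.cvtColor(d["pixels"],cv2.COLOR_BGR2HSV)
    y=cv2.inRange(hsv,(20,110,100),(36,255,255))[y0:y1,x0:x1]; n,l,st,c=cv2.connectedComponentsWithStats(y)
    return sorted([(c[i]+[x0,y0]).tolist()+[int(st[i,4])] for i in range(1,n)],key=lambda q:-q[2])[:4]
def window(d,T,yaw,half=0.026,z=0.092,N=300):
    ex=np.array([np.cos(yaw),np.sin(yaw),0]);ey=np.array([-np.sin(yaw),np.cos(yaw),0]); C=T+.052*ey; C[2]=z
    w=[C+half*(a*ex+b*ey) for a,b in((1,1),(1,-1),(-1,-1),(-1,1))]
    src=np.float32([proj(d,p) for p in w]); H=cv2.getPerspectiveTransform(src,np.float32([[0,0],[N,0],[N,N],[0,N]]))
    return cv2.warpPerspective(d["pixels"],H,(N,N),flags=cv2.INTER_CUBIC)
E
python3 - <<'E'
from meas import *
d=cam("top"); s=cam("scene")
pt=pair(d,(160,155,205,200),0); ps=pair(s,(435,195,475,225),0); print(pt,ps)
A=sorted(pt[:2]); w=[onz(d,p[0],p[1],0.092) for p in A]; v=w[0]-w[1]
yaw=np.arctan2(-v[0],v[1]); print("yel top",w,"yaw",yaw,np.linalg.norm(v))
if len(ps)>1:
    ws=[onz(s,p[0],p[1],0.092) for p in ps[:2]]; print("yel scene",ws,np.mean(ws,0))
yaw0=-0.38
for y in(yaw,yaw0):
    ey=np.array([-np.sin(y),np.cos(y),0]); print("T",np.mean(w,0)-.052*ey)
T=np.mean(w,0)-.052*np.array([-np.sin(yaw0),np.cos(yaw0),0])
T[2]=.1; print("proj T",proj(d,T),proj(s,T))
cv2.imwrite("pics/w1.png",np.hstack([window(d,T,yaw0),window(s,T,yaw0)]))
E
```

```text
[[170.5, 171.5, 6], [190.4, 179.6, 5]] [[474.0, 207.0, 1], [472.0, 214.0, 1], [474.0, 214.0, 1]]
yel top [array([0.51859339, 0.28425178, 0.092     ]), array([0.502628  , 0.24505953, 0.092     ])] yaw -0.38683583761996726 0.0423193354507542
yel scene [array([0.49152243, 0.32912861, 0.092     ]), array([0.51789093, 0.31267979, 0.092     ])] [0.50470668 0.3209042  0.092     ]
T [0.49099317 0.21649807 0.092     ]
T [0.49132283 0.2163651  0.092     ]
proj T [203.95984675 184.7677323 ] [425.1935878  206.39923702]
```

View pics/w1.png

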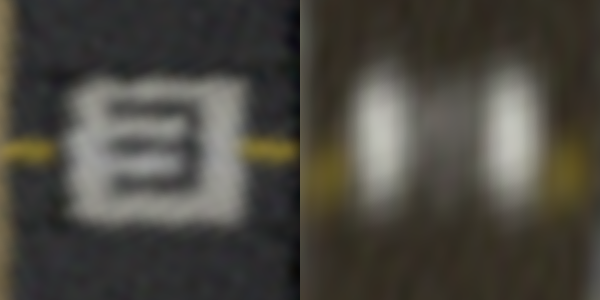

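The rectified window shows a black 3 in the middle (row ~148, yellow marks at ~150), so the wheel is at about 1.885 rad and needs about +1.257 rad, or 60 mm at the rim. The top point T ≈ (0.491, 0.2165, 0.100) agrees in both views, with yaw ≈ -0.385. First I move above the wheel, slightly to the front, with the fingers shut.

Request:
move_arm --steps '[0,0,-0.0253,0.351,-0.339,-0.02,-1,0,0,-0.0253,0.351,-0.339,-0.02,-1,0,0,-0.0253,0.351,-0.339,-0.02,-1,0,0,-0.0253,0.351,-0.339,-0.02,-1,0,0,-0.0253,0.351,-0.339,-0.02,-1,0,0,-0.0253,0.351,-0.339,-0.02,-1,0,0,-0.0253,0.351,-0.339,-0.02,-1,0,0,-0.0253,0.351,-0.339,-0.02,-1,0,0,-0.0253,0.351,-0.339,-0.02,-1,0,0,-0.0253,0.351,-0.339,-0.02,-1]' --squeeze 20

```text
clock: 1.3
position: [0.4817, 0.2191, 0.1975]
ee_rot: [0.0, 0.192, 0.981, -0.0]
contact_force: [1.2, 0.6, -0.3]
width: -0.0001
gripper_force: 0.0
```

Request:
move_arm --steps '[0,0,0,0,0,-0.03,-1,0,0,0,0,0,-0.05,-1,0,0,0,0,0,-0.065,-1,0,0,0,0,0,-0.072,-1,0,0,0,0,0,-0.072,-1,0,0,0,0,0,-0.072,-1,0,0,0,0,0,-0.072,-1,0,0,0,0,0,-0.072,-1,0,0,0,0,0,-0.072,-1,0,0,0,0,0,-0.072,-1]'

```text
clock: 2.3
position: [0.4799, 0.2215, 0.1259]
ee_rot: [0.0, 0.191, 0.982, 0.0]
contact_force: [0.5, 0.5, 0.1]
width: -0.0001
gripper_force: 0.0
```

```bash
python3 - <<'E'
from meas import *
s=cam("scene"); d=cam("top"); st=manip.get_state(); print(st["position"],st["contact_force"])
a=cv2.resize(s["pixels"][150:250,370:490],None,fx=3.3,fy=3.3,interpolation=2); b=cv2.resize(d["pixels"][135:235,150:260],None,fx=3.3,fy=3.3,interpolation=2)
cv2.imwrite("pics/g1.png",np.hstack([a,b]))
E
```

```text
[0.47978302 0.22145807 0.12570258] [ 0.17450073 -0.18662247  0.02124008]
```

View pics/g1.png

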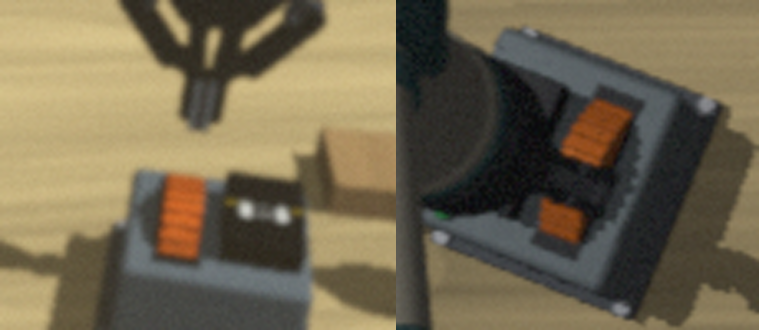

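```bash
python3 - <<'E'
from meas import *
s=cam("scene")
for X in([.4798,.2215,.1087],[.4798,.2215,.1257],[.491,.2165,.1]): print(proj(s,X))
c=orange(s,(405,190,440,240)); x,y,w,h=cv2.boundingRect(c);print(x,y,w,h)
dk=cv2.cvtColor(s["pixels"],cv2.COLOR_BGR2HSV)[150:205,410:450,2]<75
for r in range(20,55,3): print(150+r,[410+q for q in np.nonzero(dk[r])[0][[0,-1]]] if dk[r].any() else None)
# wheel top in scene: cast rays for wheel top edge centre onto z=.1
print(onz(s,x+w/2+1,y,.098))
E
```

```text
[426.34711659 200.17341537]
[427.57381744 193.62207312]
[425.20480927 206.31644457]
418 203 13 25
170 [np.int64(425), np.int64(449)]
173 [np.int64(427), np.int64(439)]
176 [np.int64(427), np.int64(437)]
179 [np.int64(426), np.int64(436)]
182 [np.int64(426), np.int64(435)]
185 [np.int64(429), np.int64(435)]
188 None
191 None
194 None
197 None
200 None
203 [np.int64(440), np.int64(442)]
[0.47484806 0.22298194 0.098     ]
```

```bash
python3 - <<'E'
from meas import *
s=cam("scene"); d=cam("top")
X=[.4798,.2215,.1087]; print(proj(d,X), proj(d,[.4798,.2215,.14]), proj(s,[.4798,.2215,.14]))
def z(d,x0,y0,w,h):
    k=6; a=cv2.resize(d["pixels"][y0:y0+h,x0:x0+w],None,fx=k,fy=k,interpolation=2)
    p=proj(d,X); cv2.drawMarker(a,(int((p[0]-x0+.5)*k),int((p[1]-y0+.5)*k)),(255,0,255),0,14,1); return a
cv2.imwrite("pics/g2.png",np.hstack([z(s,400,140,60,95),z(d,170,145,65,95)]))
E
```

```text
[199.85843878 190.15875497] [195.21405408 187.8999819 ] [428.62687375 187.99810025]
```

View pics/g2.png

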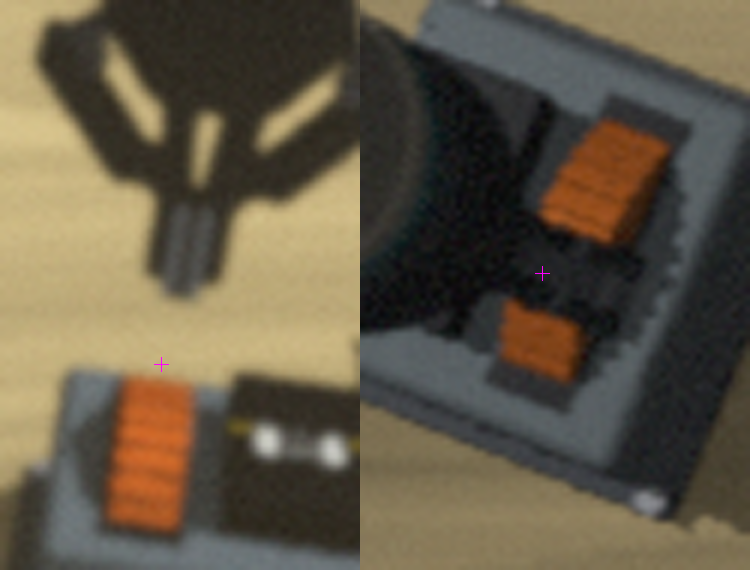

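The scene crop shows the shut fingertips at ~(430,189), while the reported pose predicts (426,200). The tips look about 30 mm higher than they should. I'll check the projection against the first pictures with the gripper open.

```bash
python3 - <<'E'
from meas import *
s=cam("scene"); y=np.array([.224,.975,0])
for P in([.1286,.56,.2167],):
    for sgn in(-1,1):
        for dz in(.0,.004,-.017,.03): print(sgn,dz,proj(s,np.array(P)+sgn*.05*y-[0,0,dz]))
im=cv2.imread("pics/scene0.png"); hs=cv2.cvtColor(im,cv2.COLOR_BGR2HSV)[...,2]
for r in range(60,100,4): print(r,(480+np.nonzero(hs[r,480:560]<50)[0]).tolist())
print(manip.get_state()["position"],manip.get_state()["qpos"])
# shut tip bottom now: hand-picked pixel -> nearest point to line above TCP
print([onz(s,430.3,188.7,z) for z in(.11,.125,.138,.145)])
E
```

```text
-1 0.0 [487.78782878  98.05867742]
-1 0.004 [487.45103032  99.416065  ]
-1 -0.017 [489.23404781  92.23002925]
-1 0.03 [485.29349842 108.1114936 ]
1 0.0 [524.16336798  99.40876323]
1 0.004 [523.75084477 100.77911793]
1 -0.017 [525.93496184  93.52373195]
1 0.03 [521.1086609 109.5561492]
60 [490, 491, 492, 493, 494, 504, 505, 506, 507, 508, 509, 510, 511, 512, 513, 514, 515, 516, 517, 518, 519, 520, 521, 522, 523, 524, 525, 526, 527, 528, 529, 530, 540, 541, 542, 543, 544]
64 [489, 490, 491, 492, 500, 501, 502, 503, 504, 505, 506, 507, 508, 509, 510, 511, 512, 513, 514, 515, 516, 517, 518, 519, 520, 521, 522, 523, 524, 525, 526, 527, 528, 529, 530, 539, 540, 541, 542, 543, 544]
68 [487, 488, 489, 490, 491, 497, 498, 499, 500, 501, 502, 503, 528, 529, 530, 531, 532, 538, 539, 540, 541, 542, 543]
72 [491, 492, 493, 494, 495, 496, 497, 498, 530, 531, 532, 533, 534, 535, 536, 537, 538, 539, 540, 541, 542]
76 [492, 493, 494, 495, 528, 529, 530, 531, 532, 533, 534, 535, 536]
80 [490, 491, 492, 493, 526, 527, 528, 529, 533, 534, 550, 551, 552, 553, 554, 555, 556, 557, 558, 559]
84 [489, 490, 491, 492, 525, 526, 527, 528, 532, 559]
88 [495, 497, 525, 526]
92 []
96 []
[0.47976126 0.22143266 0.12552175] [ 3.00655483e-01  2.76220247e-01  1.74814309e+00  5.94388503e-05
  1.11715633e+00 -8.85445587e-01]
[array([0.4339585 , 0.24636569, 0.11      ]), array([0.45850254, 0.23522437, 0.125     ]), array([0.47977403, 0.22556856, 0.138     ]), array([0.49122792, 0.22036927, 0.145     ])]
```

The same ~12 px offset shows at the start pose, so the drawn fingertips sit high relative to the reported TCP. Contact force will settle it, so I descend in small guarded steps.

Request:
move_arm --steps '[0,0,0,0,0,-0.002,-1,0,0,0,0,0,-0.004,-1,0,0,0,0,0,-0.006,-1,0,0,0,0,0,-0.007,-1,0,0,0,0,0,-0.008,-1,0,0,0,0,0,-0.009,-1,0,0,0,0,0,-0.01,-1,0,0,0,0,0,-0.01,-1,0,0,0,0,0,-0.01,-1,0,0,0,0,0,-0.01,-1]'

```text
clock: 3.6
position: [0.4798, 0.2214, 0.1156]
ee_rot: [0.0, 0.191, 0.982, 0.0]
contact_force: [0.2, 0.4, -0.2]
width: 0.0002
gripper_force: 0.0
```

Request:
move_arm --steps '[0,0,0,0,0,-0.001,-1,0,0,0,0,0,-0.002,-1,0,0,0,0,0,-0.003,-1,0,0,0,0,0,-0.004,-1,0,0,0,0,0,-0.004,-1,0,0,0,0,0,-0.004,-1,0,0,0,0,0,-0.004,-1,0,0,0,0,0,-0.004,-1,0,0,0,0,0,-0.004,-1,0,0,0,0,0,-0.004,-1]'

```text
clock: 4.6
position: [0.4798, 0.2214, 0.1116]
ee_rot: [0.0, 0.191, 0.982, 0.0]
contact_force: [0.1, 0.3, -0.6]
width: -0.0002
gripper_force: 0.0
```

```bash
python3 - <<'E'
from meas import *
s=cam("scene"); d=cam("top"); st=manip.get_state(); print(st["position"],st["contact_force"])
print("base",proj(s,[0,0,0]),proj(s,[.491,.2165,.1]))
def z(d,x0,y0,w,h,k=6):
    return cv2.resize(d["pixels"][y0:y0+h,x0:x0+w],None,fx=k,fy=k,interpolation=2)
cv2.imwrite("pics/g3.png",np.hstack([z(s,400,140,60,95),z(d,170,145,65,95)]))
E
```

```text
[0.4797674  0.22143389 0.11155759] [ 0.04240585 -0.27909395 -0.34399168]
base [310.36424325 155.26357585] [425.20480927 206.31644457]
```

View pics/g3.png

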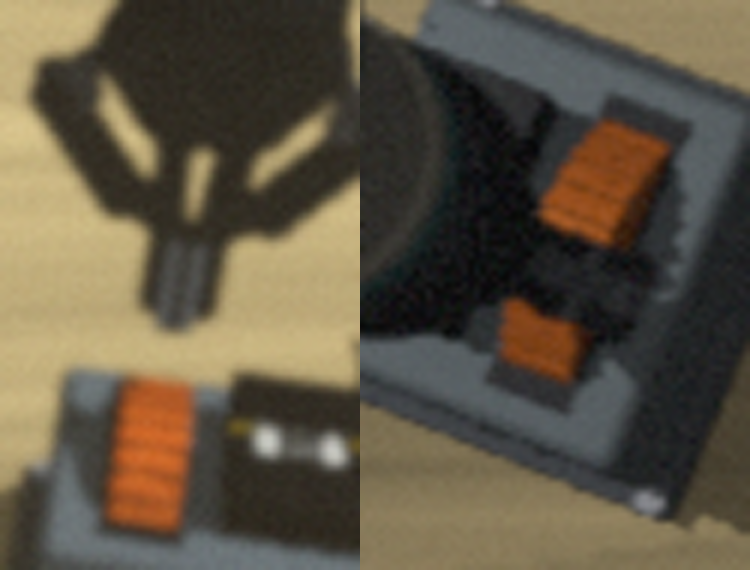

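The tips are still ~9 px above the wheel's upper edge in the scene view, at (429,194), with no contact. So the real tips sit ~25 mm higher than reported, and I keep descending under force guard.

Request:
move_arm --steps '[0,0,0,0,0,-0.003,-1,0,0,0,0,0,-0.005,-1,0,0,0,0,0,-0.007,-1,0,0,0,0,0,-0.009,-1,0,0,0,0,0,-0.011,-1,0,0,0,0,0,-0.012,-1,0,0,0,0,0,-0.013,-1,0,0,0,0,0,-0.014,-1,0,0,0,0,0,-0.015,-1,0,0,0,0,0,-0.015,-1]'

```text
clock: 5.7
position: [0.4797, 0.2214, 0.0964]
ee_rot: [-0.0, 0.191, 0.982, -0.0]
contact_force: [-0.4, 0.4, -0.1]
width: -0.0
gripper_force: 0.0
```

Request:
move_arm --steps '[0,0,0,0,0,-0.001,-1,0,0,0,0,0,-0.002,-1,0,0,0,0,0,-0.003,-1,0,0,0,0,0,-0.004,-1,0,0,0,0,0,-0.005,-1,0,0,0,0,0,-0.006,-1,0,0,0,0,0,-0.006,-1,0,0,0,0,0,-0.006,-1,0,0,0,0,0,-0.006,-1,0,0,0,0,0,-0.006,-1]'

```text
clock: 6.7
position: [0.4798, 0.2214, 0.0906]
ee_rot: [0.0, 0.191, 0.982, 0.0]
contact_force: [-0.4, 0.1, 0.6]
width: 0.0002
gripper_force: 0.0
```

```bash
python3 - <<'E'
from meas import *
s=cam("scene"); d=cam("top"); st=manip.get_state(); print(st["position"],st["contact_force"])
def z(d,x0,y0,w,h,k=6):
    return cv2.resize(d["pixels"][y0:y0+h,x0:x0+w],None,fx=k,fy=k,interpolation=2)
cv2.imwrite("pics/g4.png",np.hstack([z(s,400,140,60,95),z(d,170,145,65,95)]))
E
```

```text
[0.47980559 0.22144466 0.0905972 ] [-0.82581559  0.13407647  0.24944424]
```

View pics/g4.png

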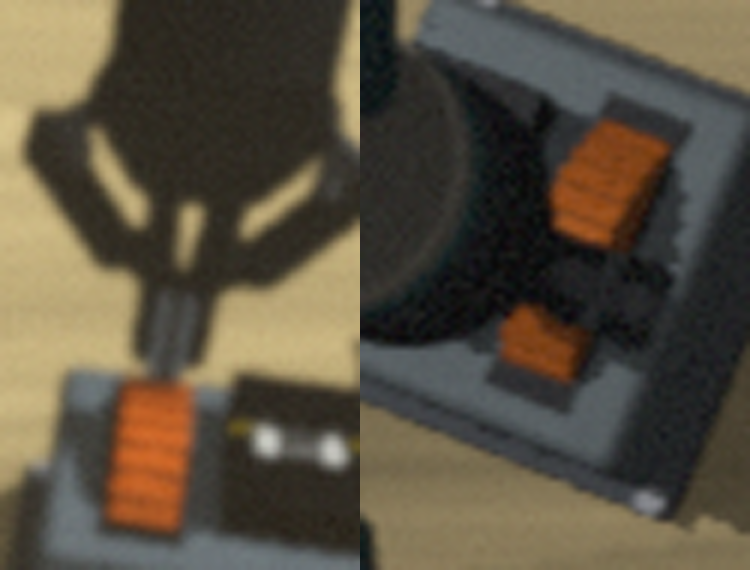

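The tips (scene ~(428,203)) are now just above the wheel and ~4 mm to its left. I shift right a little and feel for the top.

Request:
move_arm --steps '[0,0,0,-0.001,-0.003,0,-1,0,0,0,-0.001,-0.003,0,-1,0,0,0,-0.001,-0.003,-0.001,-1,0,0,0,-0.001,-0.003,-0.0015,-1,0,0,0,-0.001,-0.003,-0.002,-1,0,0,0,-0.001,-0.003,-0.0025,-1,0,0,0,-0.001,-0.003,-0.003,-1,0,0,0,-0.001,-0.003,-0.003,-1,0,0,0,-0.001,-0.003,-0.003,-1,0,0,0,-0.001,-0.003,-0.003,-1]'

```text
clock: 7.8
position: [0.4788, 0.2185, 0.0876]
ee_rot: [0.0, 0.191, 0.982, 0.0]
contact_force: [-0.3, 0.1, -1.0]
width: 0.0002
gripper_force: 0.0
```

Request:
move_arm --steps '[0,0,0,0,0,-0.0005,-1,0,0,0,0,0,-0.001,-1,0,0,0,0,0,-0.0015,-1,0,0,0,0,0,-0.002,-1,0,0,0,0,0,-0.0025,-1,0,0,0,0,0,-0.003,-1,0,0,0,0,0,-0.003,-1,0,0,0,0,0,-0.003,-1,0,0,0,0,0,-0.003,-1,0,0,0,0,0,-0.003,-1]'

```text
clock: 8.8
position: [0.4788, 0.2185, 0.0855]
ee_rot: [0.0, 0.191, 0.982, 0.0]
contact_force: [-1.7, -0.6, 6.4]
width: 0.0
gripper_force: 3.4
```

Contact at 6.4 N. First drag: 24 mm toward the back along (0.927, -0.375).

Request:
move_arm --steps '[0,0,0,0.0028,-0.0011,-0.0003,-1,0,0,0,0.0056,-0.0023,-0.0003,-1,0,0,0,0.0083,-0.0034,-0.0003,-1,0,0,0,0.0111,-0.0045,-0.0003,-1,0,0,0,0.0139,-0.0056,-0.0003,-1,0,0,0,0.0167,-0.0068,-0.0003,-1,0,0,0,0.0195,-0.0079,-0.0003,-1,0,0,0,0.0222,-0.009,-0.0003,-1,0,0,0,0.0222,-0.009,-0.0003,-1,0,0,0,0.0222,-0.009,-0.0003,-1]'

```text
clock: 9.8
position: [0.5024, 0.2092, 0.0857]
ee_rot: [0.002, 0.191, 0.982, 0.0]
contact_force: [0.4, -2.0, 6.9]
width: 0.0
gripper_force: 3.8
```

Request:
move_arm --steps '[0,0,0,0,0,0.02,-1,0,0,0,0,0,0.04,-1,0,0,0,-0.022,-0.03,0.05,-1,0,0,0,-0.022,-0.07,0.05,-1,0,0,0,-0.022,-0.11,0.05,-1,0,0,0,-0.022,-0.14,0.05,-1,0,0,0,-0.022,-0.14,0.05,-1,0,0,0,-0.022,-0.14,0.05,-1,0,0,0,-0.022,-0.14,0.05,-1,0,0,0,-0.022,-0.14,0.05,-1]'

```text
clock: 10.8
position: [0.4789, 0.0704, 0.1341]
ee_rot: [-0.0, 0.191, 0.982, 0.0]
contact_force: [-0.9, -0.3, -0.5]
width: -0.0002
gripper_force: 0.0
```

```bash
python3 - <<'E'
from meas import *
s=cam("scene"); d=cam("top"); st=manip.get_state(); print(st["position"],st["contact_force"])
T=np.array([.4912,.2164,.1])
a=window(d,T,-.385); b=cv2.resize(d["pixels"][140:235,150:255],None,fx=300/105,fy=300/105,interpolation=2)
b=cv2.copyMakeBorder(b,0,300-b.shape[0],0,0,0); cv2.imwrite("pics/w2.png",np.hstack([a,b]))
E
```

```text
[0.47892493 0.07031934 0.13412712] [0.32703055 0.58552747 0.61785839]
```

View pics/w2.png

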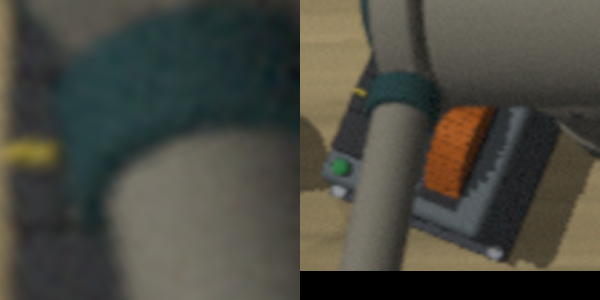

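The arm's upper links hide the window here, so I'd need to back off to the start side to look. I do the second 24 mm stroke first (about 48 of 60 mm in all), then look from there.

Request:
move_arm --steps '[0,0,0,0,0.05,0,-1,0,0,0,0,0.1,0,-1,0,0,0,0,0.149,0,-1,0,0,0,0,0.149,0,-1,0,0,0,0,0.149,-0.02,-1,0,0,0,0,0.149,-0.035,-1,0,0,0,0,0.149,-0.043,-1,0,0,0,0,0.149,-0.046,-1,0,0,0,0,0.149,-0.049,-1,0,0,0,0,0.149,-0.05,-1]'

```text
clock: 11.9
position: [0.4794, 0.2182, 0.0858]
ee_rot: [0.001, 0.191, 0.982, 0.0]
contact_force: [-3.1, -1.5, 11.4]
width: -0.0002
gripper_force: 5.7
```

Request:
move_arm --steps '[0,0,0,0,0,0,-1,0,0,0,0.0028,-0.0011,0,-1,0,0,0,0.0056,-0.0023,0,-1,0,0,0,0.0083,-0.0034,0,-1,0,0,0,0.0111,-0.0045,0,-1,0,0,0,0.0139,-0.0056,0,-1,0,0,0,0.0167,-0.0068,0,-1,0,0,0,0.0195,-0.0079,0,-1,0,0,0,0.0222,-0.009,0,-1,0,0,0,0.0222,-0.009,0,-1]'

```text
clock: 12.9
position: [0.5024, 0.2092, 0.085]
ee_rot: [0.001, 0.191, 0.982, 0.0]
contact_force: [0.1, -1.2, 6.7]
width: 0.0002
gripper_force: 3.2
```

Request:
move_arm --steps '[0,0,0,0,0,0.04,-1,0,0,0,-0.02,0.01,0.08,-1,0,0,0,-0.26,0.24,0.12,-1,0,0,0,-0.26,0.24,0.12,-1,0,0,0,-0.26,0.24,0.12,-1,0,0,0,-0.26,0.24,0.12,-1,0,0,0,-0.26,0.24,0.12,-1,0,0,0,-0.26,0.24,0.12,-1,0,0,0,-0.26,0.24,0.12,-1,0,0,0,-0.26,0.24,0.12,-1]'

```text
clock: 13.9
position: [0.2381, 0.4524, 0.2044]
ee_rot: [-0.001, 0.189, 0.982, 0.001]
contact_force: [0.5, -0.7, -0.6]
width: -0.0001
gripper_force: 0.0
```

```bash
cat >> meas.py <<'E'
def profile(w):
    w=w[60:240,75:235].astype(int); g=w.mean(2); red=(w[...,2]-(w[...,0]+w[...,1])/2)
    for r in range(0,180,8): print(60+r, int(g[r:r+8,20:-20].mean()), int(g[r:r+8,20:-20].min()), int(red[r:r+8,20:-20].mean()), ''.join('R' if q>40 else('#' if p<90 else('+' if p<130 else '.')) for p,q in zip(g[r:r+8].reshape(-1,40,4).mean((0,2)),red[r:r+8].reshape(-1,40,4).mean((0,2)))))
E
python3 - <<'E'
from meas import *
d=cam("top"); print(manip.get_state()["position"])
profile(window(d,np.array([.4912,.2164,.1]),-.385)); cv2.imwrite("pics/top3.png",d["pixels"])
E
```

```text
[0.23971591 0.45066823 0.20403551]
60 42 34 0 ########################################
68 47 33 0 ########################################
76 75 39 2 #################+++++##################
84 110 54 3 ##+++++++++++++++...+++++++######+++++++
92 129 71 4 ++........................+++##++++.....
100 140 98 4 +..........................++++++.......
108 148 129 3 ++......................................
116 152 148 3 ++......................................
124 155 150 2 ++......................................
132 151 135 5 ........................................
140 131 105 21 ..........++++++++++++++++..............
148 110 88 39 ........++RRRRRRRRRRRRRRRRRRR++++.......
156 116 88 35 .......+RRRRRRRRRRRR++++++++++++........
164 133 90 20 +......++RRRR++.........................
172 133 92 20 ........+RRRR++.........................
180 114 80 33 ........+RRRRRRR+++++++++RRR++++........
188 101 76 41 +.......++RRRRRRRRRRRRRRRRRRRR+++.......
196 110 77 32 ++......++++++++++++++++RRRRRRR++.......
204 122 73 20 ++..........++++.......+++++RRRR++......
212 108 63 18 +++++++++++++++++++++++++++#RRR#++++++++
220 74 42 15 #######+++##############################
228 51 40 6 ########################################
236 46 43 1 ########################################
```

The profile shows the red 5 entering from the front: its top bar is at row ~151 and needs to be at ~107, so about 7.4 mm on the drum, ~0.19 rad, or 9 mm of drag. This agrees with ~50 mm dragged so far. Going back for a short stroke.

Request:
move_arm --steps '[0,0,0,0.244,-0.234,-0.04,-1,0,0,0,0.244,-0.234,-0.04,-1,0,0,0,0.244,-0.234,-0.04,-1,0,0,0,0.244,-0.234,-0.04,-1,0,0,0,0.244,-0.234,-0.04,-1,0,0,0,0.244,-0.234,-0.04,-1,0,0,0,0.244,-0.234,-0.04,-1,0,0,0,0.244,-0.234,-0.07,-1,0,0,0,0.244,-0.234,-0.09,-1,0,0,0,0.244,-0.234,-0.1,-1]'

```text
clock: 14.95
position: [0.4843, 0.2131, 0.1018]
ee_rot: [-0.002, 0.193, 0.981, -0.001]
contact_force: [-1.2, 0.3, 0.0]
width: -0.0002
gripper_force: 0.0
```

Request:
move_arm --steps '[0,0,0,0,0,-0.008,-1,0,0,0,0,0,-0.013,-1,0,0,0,0,0,-0.016,-1,0,0,0,0,0,-0.018,-1,0,0,0,0,0,-0.019,-1,0,0,0,0,0,-0.02,-1,0,0,0,0,0,-0.02,-1,0,0,0,0,0,-0.02,-1,0,0,0,0,0,-0.02,-1,0,0,0,0,0,-0.02,-1]'

```text
clock: 15.95
position: [0.4861, 0.2156, 0.0861]
ee_rot: [0.001, 0.191, 0.982, 0.0]
contact_force: [-1.2, -0.9, 6.7]
width: -0.0002
gripper_force: 3.6
```

Request:
move_arm --steps '[0,0,0,0.001,-0.0004,0,-1,0,0,0,0.0025,-0.001,0,-1,0,0,0,0.004,-0.0016,0,-1,0,0,0,0.0055,-0.0022,0,-1,0,0,0,0.007,-0.0028,0,-1,0,0,0,0.0083,-0.0034,0,-1,0,0,0,0.0083,-0.0034,0,-1,0,0,0,0.0083,-0.0034,0,-1,0,0,0,0.0083,-0.0034,0,-1,0,0,0,0.0083,-0.0034,0,-1]'

```text
clock: 16.95
position: [0.4944, 0.2123, 0.0861]
ee_rot: [0.001, 0.191, 0.982, 0.001]
contact_force: [-0.8, -1.4, 7.2]
width: 0.0001
gripper_force: 3.7
```

Request:
move_arm --steps '[0,0,0,0,0,0.04,-1,0,0,0,-0.02,0.01,0.08,-1,0,0,0,-0.26,0.24,0.12,-1,0,0,0,-0.26,0.24,0.12,-1,0,0,0,-0.26,0.24,0.12,-1,0,0,0,-0.26,0.24,0.12,-1,0,0,0,-0.26,0.24,0.12,-1,0,0,0,-0.26,0.24,0.12,-1,0,0,0,-0.26,0.24,0.12,-1,0,0,0,-0.26,0.24,0.12,-1]'

```text
clock: 17.95
position: [0.2304, 0.4553, 0.2055]
ee_rot: [-0.0, 0.188, 0.982, 0.002]
contact_force: [0.3, -0.5, 0.5]
width: 0.0002
gripper_force: 0.0
```

```bash
python3 - <<'E'
from meas import *
d=cam("top"); print(manip.get_state()["position"])
w=window(d,np.array([.4912,.2164,.1]),-.385); profile(w); cv2.imwrite("pics/w3.png",w)
E
```

```text
[0.23197028 0.45353046 0.20495327]
60 43 36 -1 ########################################
68 50 37 0 ########################################
76 83 47 1 #################+++++++################
84 123 89 4 ##+++++++++++++++....+++++++++++..++++++
92 131 108 12 +++.......++++++....++++++++++..........
100 113 84 29 +........+++RR+++++++RRRRRR+++++........
108 100 74 39 ++......+RRRRRRRRRRRRRRRRRRRR+++........
116 115 73 29 ++......+RRRRR+++++++++++++++++.........
124 133 83 18 ++.....++RRRR++.........................
132 126 83 25 .......++RRRR++++.......................
140 107 82 40 .......++RRRRRRRRRRRRRRRRRRRR+++++......
148 106 84 40 ........+++RRRRRRRRRRRRRRRRRRRR+++......
156 125 84 25 ............+++++++++++.++RRRRR++.......
164 135 85 18 .........................+RRRRR++.......
172 123 81 27 ...........++++++++++++++RRRRRR+........
180 107 80 40 +.......+++RRRRRRRRRRRRRRRRRRRR+........
188 113 85 33 +.......+++RRRR+++++++RRRRRRR++.........
196 133 112 15 ++........++++.....+++++++++............
204 142 136 5 ++.....................................+
212 129 107 3 +++++++.......++++++++.......++++++.++++
220 92 64 2 ######+++++++######+++++++++######+++++#
228 59 44 0 ########################################
236 48 42 -1 ########################################
```

View pics/w3.png

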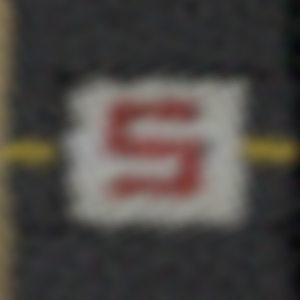

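The picture shows the red 5 centred in the window, with its middle bar at row ~148 and the yellow marks at ~150. The arm is clear, so I hand in.

```bash
python3 -c "
from rig import manip; print(manip.get_state()['qd'].round(3)); print(manip.sign_off())"
```

```text
[-0.053 -0.002  0.023 -0.025  0.002 -0.008]
the job is handed in; nothing more can be done
None
```

The job is handed in: the orange timer's red 5 stands in the middle of its window, the blue timer was never touched, and the arm is clear; the hand-in gave no verdict.

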